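Close the sewing box and lift off its outer lid

TASK

Press the tilted round cover plate inside the small round beech sewing box down until it lies level. Then take the nested pair of lids together from the stone coaster by the inner lid's pin, lower them onto the box without dropping them until the inner lid sits fully home in the mouth with the outer lid still on it, and let go of the pin. Finally lift the outer lid alone by its collar, leaving the inner lid seated and the other things on the table where they are, and finish still holding the outer lid, level and wholly above the top of the pin.

Things in the scene. Friction and masses are not known exactly. Their poses are not given: they have to be found in the camera images.
- box: round beech sewing box without lid, fixed to the table: 100 mm outer diameter, 55 mm high, wall 4 mm, so the mouth is 92 mm wide. Origin: centre of its underside, z up. Its own +x points from the cover plate's hinge towards the plate's raised free edge. It stands left or right of the middle, the coaster on the other side.
- cover (a joint): hinge of the round beech cover plate inside the box (86 mm diameter, 4 mm thick): 0 = level, where it stops against a firm stop with its top 41 mm above the box's underside (14 mm below the rim); positive = free edge raised (rad). The hinge lies across the box 43 mm from its axis on the box's -x side, at the level of the plate's top. It is stiff: it stays where it is left and gives way to about 4 N at cover_press.
- cover_press (a point): point on the top face of the cover plate, 65 mm from its hinge and 21 mm in from its free edge: a good place to press. When the plate is level it lies 22 mm from the box's axis towards the box's +x, 41 mm above the box's underside.
- coaster: grey stone coaster, 100 x 100 x 10 mm, loose, on which the nested lids stand at first. Origin: centre of its underside.
- inner_lid: inner lid of beech, about 120 g: a plug of 84 mm diameter below widening to 88 mm, 8 mm deep, under a flange of 106 mm diameter, 6 mm thick; from its middle a pin of 16 mm diameter rises to 78 mm above the underside. Origin: centre of the plug's underside, z up along the pin. At first it stands on the coaster under the outer lid; fully home in the box, its flange lies on the rim and its origin is 47 mm above the box's underside.
- pin_top (a point): centre of the top of the inner lid's pin (78 mm above the plug's underside). While the lids are nested the top 28 mm of the pin stand out of the outer lid's collar. Lifting by the pin carries both lids, as the outer lid lies on the inner lid's flange.
- outer_lid: outer lid of beech, about 120 g: a round cap of 118 mm diameter with a skirt (110 mm inside, 10 mm deep), a top plate 6 mm thick and on it a ring-shaped collar of 44 mm outer diameter, 30 mm high, with a 24 mm hole right through plate and collar in which the inner lid's pin stands. Origin: centre of the skirt's lower rim, z up; top of the plate at 16 mm, top of the collar at 46 mm. Nested, its origin is 4 mm above the inner lid's.
- collar_top (a point): centre of the top of the outer lid's collar (46 mm above the skirt's lower rim).
- tealight: small open frosted-glass tealight holder, 52 mm across, 30 mm high, standing between the work things. Origin: centre of its underside. To be left alone.
- dispenser: white ceramic push dispenser with a steel pump, 72 mm across, 163 mm high, at the back in the middle. Origin: centre of its underside. To be left alone.
- bowl: frosted glass bowl, 140 mm across, 60 mm high, at the left side. Origin: centre of its underside. To be left alone.
- phone_stand: silver aluminium phone stand, 90 x 75 mm base, about 110 mm high, at the right side. Origin: centre of its underside. To be left alone.
- beech_box: small closed rectangular beech box, 94 x 134 x 57 mm, at the back left; not the round sewing box. Origin: centre of its underside. To be left alone.
- remote: black remote control, 160 x 42 x 16 mm, at the back right. Origin: centre of its underside. To be left alone.
Things that resemble listed ones, but are neither listed nor needed, are in the scene too. What is shaped like the outer_lid but orange is not meant.

How it is judged (in metres and radians):
On the way, in this order (a step that is already met when the one before it is completed fails the run):
1. the cover plate is pressed level (value of joint cover below 0.05 rad), for 0.2 s.
2. both lids are lifted together off the coaster by the pin (height (world z) of inner_lid above 0.03 m and z of outer_lid in the frame of inner_lid below 0.009 m and contact force between the fingers and inner_lid above 1 N), for 0.2 s.
3. the nested lids sit fully home on the box and the pin is let go (z of inner_lid in the frame of box below 0.0495 m and horizontal distance between inner_lid and box below 0.006 m and angle between inner_lid's own z axis and vertical below 0.05 rad and z of outer_lid in the frame of inner_lid below 0.009 m and value of joint cover below 0.06 rad and contact force between the fingers and inner_lid below 0.1 N), for 0.2 s.
At the end, for the whole second after the job is handed in: Inner lid home in the box (origin under 49.5 mm up, within 6 mm of the axis, tilt under 0.05 rad), still, untouched; cover level (under 0.06 rad); outer lid held still by the fingers (over 2 N), its rim above the pin top, off box and inner lid, tilt under 0.2 rad (z of inner_lid in the frame of box below 0.0495 m and horizontal distance between inner_lid and box below 0.006 m and angle between inner_lid's own z axis and vertical below 0.05 rad and value of joint cover below 0.06 rad and linear speed of inner_lid below 0.02 m/s and contact force between each of the fingers, outer_lid and inner_lid below 0.1 N and z of outer_lid in the frame of inner_lid above 0.078 m and contact force between outer_lid and box below 0.1 N and contact force between the fingers and outer_lid above 2 N and angle between outer_lid's own z axis and vertical below 0.2 rad and linear speed of outer_lid below 0.03 m/s); the arm keeps its last pose, push and grip.
It fails at once if the outer lid comes off the inner lid while the inner lid is not seated in the box, or the inner lid is dragged out of its seat afterwards (z of outer_lid in the frame of inner_lid above 0.02 m and (z of inner_lid in the frame of box above 0.052 m or horizontal distance between inner_lid and box above 0.008 m or angle between inner_lid's own z axis and vertical above 0.1 rad)).
It fails at once if the lids are dropped onto the box (horizontal distance between inner_lid and box below 0.03 m and z of inner_lid in the frame of box below 0.09 m and linear speed of inner_lid above 0.5 m/s).
It fails at once if another thing on the table is shoved more than 30 mm or knocked over (distance of any of coaster, tealight, dispenser, bowl, phone_stand, beech_box, remote from where it was at the start of the episode above 0.03 m or angle between any of tealight, dispenser, bowl, phone_stand, beech_box, remote's own z axis and vertical above 0.4 rad).
It also fails if it takes over 67 s, if anything falls off the work surface, if the arm or the gripper's body presses on something with over 40 N, if the wrist force passes 120 N, or if a joint passes its speed limit or range.

ROBOT

A 6-joint arm with a two-finger parallel gripper is mounted at the origin on the work surface. World frame = base frame: x ahead of the robot, y to its left, z up, the work surface at z = 0. Lengths are in mm, angles in rad, forces in N, time in s.
With the tool pointing down it reaches from about 275 to 1000 mm from the base axis. Payload 8.4 kg.
Tool frame: the origin (TCP) lies between the finger pads; the fingertips stand r.finger_overhang ahead of it and the grasp point (between the pads) is the TCP (r.finger_overhang is the distance from the TCP to the fingertips, in mm); z points along the fingers, y is the line along which they close (so a half turn about z gives the same grasp; the last joint's range is limited). The gripper opens to 85 mm and grips with 20 to 120 N. Pads are 22 mm wide; open, the fingers measure 114 mm over their backs; the gripper's body (76 mm by 85 mm) begins 54 mm behind the grasp point. The pads swing forward as they close: fully open they stand 13 mm farther back than shut.
Start: joints at [-1.152, 0.353, 1.633, -0, 1.155, -0.002], TCP at [255.306, -570.48, 250.281] pointing down, gripper open.
Joint ranges: [-2.63, 2.63], [-0.92, 2.1], [0.06, 2.66], [-1.3, 4.44], [0, 2.69], [-3.02, 3.02]. Speed limits (rad/s): [2.22, 2.22, 2.79, 3.14, 3.14, 3.14].

INTERFACE

Orientations are given as [roll, pitch, yaw] about the fixed x, y, z axes, in that order (R = Rz(yaw) Ry(pitch) Rx(roll)).
In Python, from rig import r, cams, sign_off gives the robot as it stands.
- The arm moves only by the shell command python3 -m crank 'ROWS' [FORCE]. ROWS is JSON, a list of rows, each a list of 7 numbers: the shift along the tool's x, y, z in m, then the turn, a rotation vector about the tool's x, y, z in rad, then the closure, from 0 (fully open) to 1 (shut). In form: [[dx, dy, dz, ax, ay, az, gripper], ...]. A call has 1 to 5 rows; each row is the pose to reach, as a shift and turn from the pose commanded when the call began, along the tool's axes at that moment; what a row does not reach only later rows make up. A row lasts 1/10 s, in which the tool goes at most 50 mm and 8.59 degrees, less where a joint would pass 70% of its speed; a pose out of reach is approached as far as the arm can. A call with a gripper value outside its range is refused whole. The fingers move at their own pace and stop on an object; FORCE is the grip in N (left out, the last holds). Time passes only in rows, so rows that repeat a pose let the fingers close. It gives the time, the measured TCP pose, the force, the opening and the grip force at its end, in the units of the state.
- r.sense(): the state, without advancing time (a new reading comes with each control period).
- cams.grab_frame(name): name is "scene" or "side" or "wrist"; returns a dict with "image" (400x640x3 uint8, red, green, blue), "fx", "fy", "cx", "cy" (pixels), "position" and "orientation" of the camera in the world. Camera axes: x right, y down, z forward; pixel columns grow to the right and rows downward; lengths in mm; the calibration is good to about 2 mm. A picture is of the moment at which its call begins. There is no depth.
- sign_off(): hands the job in; it is judged then, once.
The state is a dict: "clock": time; "qpos": joint angles; "qvel": joint speeds; "joint_efforts": joint torques, N m; "eef_pos": TCP position; "tcp_rot": TCP orientation; "contact_force": force on the tool from outside, world axes, zero at the start; "wrist_torque": the same for the moment, N m; "opening": opening from 0.0 (shut) to 1.0 (fully open); "grasp_force": force on a finger pad.
Only numpy, scipy, OpenCV 4.12 (cv2) and the standard library are available. Lean on these libraries where they do the work, as an engineer would, in place of code of your own. Each camera call takes 0.05 s, during which the arm holds its last target. There are 200 camera calls.

## Working session

There is one attempt and no reset: what is moved stays moved. The work goes in short steps, Python scripts to look and compute and a shell command to move; the robot and the scene stay as the last step left them, time stands still between calls to the robot, and variables do not carry over. Pictures are saved under pics/ and viewed, at most 13 in all, crops included, and the job is handed in when it is done.

```bash
mkdir -p pics; ls; cat > h.py <<'E'
import numpy as np, cv2, json
from scipy.spatial.transform import Rotation as R
from rig import r, cams, sign_off
def rot(o):
    o=np.array(o,float)
    if o.shape==(3,3): return o
    if o.size==4: return R.from_quat(o).as_matrix()
    return R.from_euler('xyz',o).as_matrix()
def grab(name,fn):
    f=cams.grab_frame(name); cv2.imwrite(f'pics/{fn}.png',f['image'][:,:,::-1])
    d={k:(np.array(v).tolist()) for k,v in f.items() if k!='image'}; json.dump(d,open(f'pics/{fn}.json','w')); return f
def ray(fn,u,v):
    d=json.load(open(f'pics/{fn}.json')); k=rot(d['orientation'])@np.array([(u-d['cx'])/d['fx'],(v-d['cy'])/d['fy'],1])
    return np.array(d['position']),k/np.linalg.norm(k)
def onz(fn,u,v,z):
    p,k=ray(fn,u,v); return p+k*(z-p[2])/k[2]
def tri(*obs):
    A=np.zeros((3,3));b=np.zeros(3);rs=[ray(*o) for o in obs]
    for p,k in rs: M=np.eye(3)-np.outer(k,k);A+=M;b+=M@p
    x=np.linalg.solve(A,b); return x,[np.linalg.norm((np.eye(3)-np.outer(k,k))@(x-p)) for p,k in rs]
def proj(fn,x):
    d=json.load(open(f'pics/{fn}.json')); c=rot(d['orientation']).T@(np.array(x)-d['position']); return d['fx']*c[0]/c[2]+d['cx'],d['fy']*c[1]/c[2]+d['cy']
def todelta(xyz,rpy=None):
    """tool-axis shift (m) and rotvec from the current measured pose"""
    s=r.sense(); T=rot(s['tcp_rot']); d=T.T@(np.array(xyz)-s['eef_pos'])/1000
    w=R.from_matrix(T.T@rot(rpy)).as_rotvec() if rpy is not None else np.zeros(3)
    return np.round(d,4),np.round(w,4)
E
python3 - <<'E'
from h import *
s=r.sense(); print(s, r.finger_overhang)
for n in('scene','side'):
    f=grab(n,n+'0'); print(f['fx'],f['cx'],f['position'],f['orientation'])
a=[cv2.imread(f'pics/{n}0.png') for n in('scene','side')]
for n,i in zip('ab',a): cv2.imwrite(f'pics/v_{n}.png',cv2.resize(i,(800,500),interpolation=cv2.INTER_CUBIC))
E
```

```text
pics
{'clock': 0.0, 'qpos': array([-1.15239048e+00,  3.53675269e-01,  1.63413647e+00, -1.94949340e-05,
        1.15518508e+00, -2.36712648e-03]), 'qvel': array([-0.00130066,  0.00125643, -0.0004225 , -0.00110025, -0.00010965,
       -0.00019465]), 'joint_efforts': array([ 9.14832508e-04, -6.05247331e+01, -3.42060828e+01,  2.28018948e-06,
        9.48176341e-03, -2.86255329e-05]), 'eef_pos': array([ 255.12297947, -570.06846636,  249.54371714]), 'tcp_rot': array([-3.14018844e+00,  1.45003549e-05,  4.20780866e-01]), 'contact_force': array([-0.56334195, -0.35966108, -0.18768596]), 'wrist_torque': array([ 0.01646948, -0.02685246, -0.00659558]), 'grasp_force': 0.0, 'opening': 0.9989235281853582} 19.0
364.212105549997 312.42173179047967 [757.03010794 435.15955136 880.92932065] [-2.58315593  0.00880935  2.61392603]
453.3898656332719 316.7019638941343 [151.5808246  772.89921646 907.76153934] [-2.33860422  0.01500405 -2.71108391]
```

View pics/v_a.png

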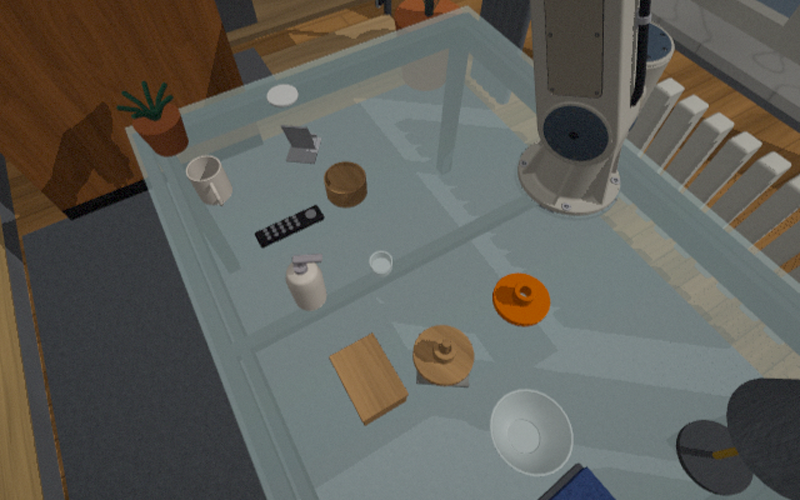

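View pics/v_b.png

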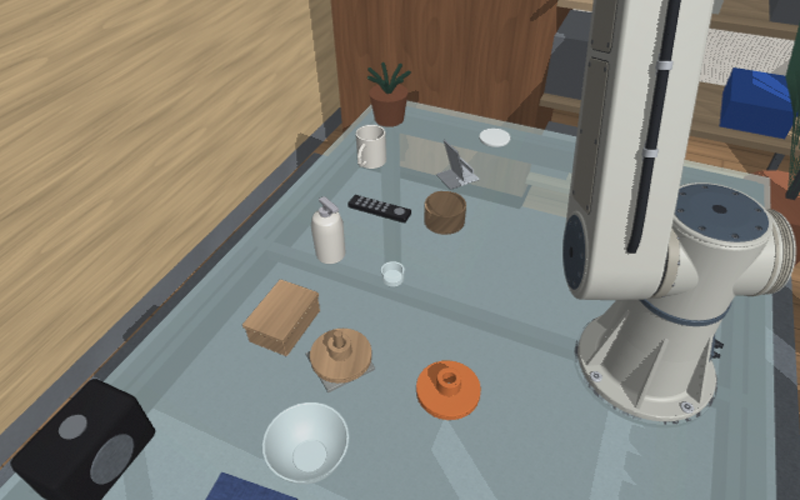

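The first picture shows the round box at about (346,183) and the nested lids at (444,352). The second shows the box at (445,212) and the lids at (340,352), all in 800-px coordinates. Next I'll enlarge these.

```bash
python3 - <<'E'
from h import *
out=[]
for n,cs in(('scene0',[(277,147),(355,282)]),('side0',[(356,170),(272,282)])):
    i=cv2.imread(f'pics/{n}.png'); row=[]
    for u,v in cs:
        c=cv2.resize(i[v-30:v+30,u-40:u+40],(400,300),interpolation=cv2.INTER_CUBIC); row.append(c)
        print(n,u-40,v-30)
    out.append(np.hstack(row))
cv2.imwrite('pics/m1.png',np.vstack(out))
E
```

```text
scene0 237 117
scene0 315 252
side0 316 140
side0 232 252
```

View pics/m1.png

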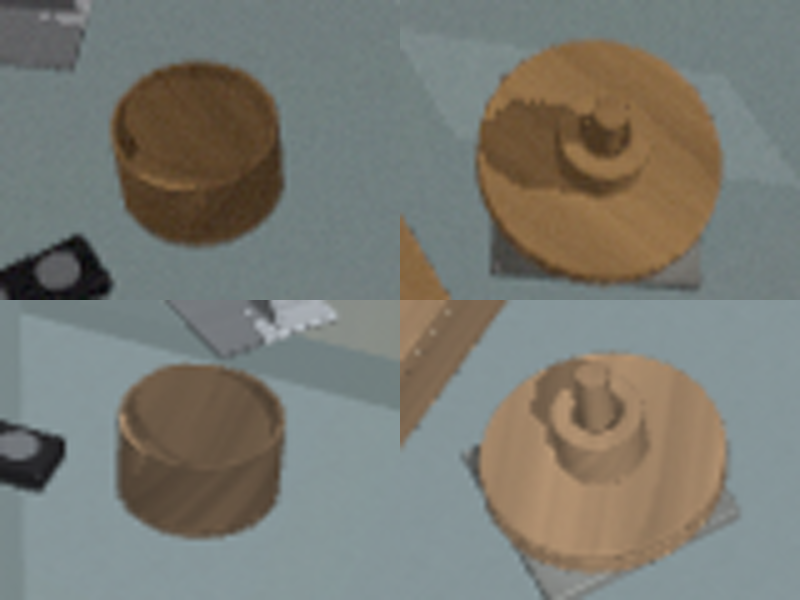

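The crops show the box rim at scene (276.2,142) and side (356.2,163.3). The pin top is at scene (357.4,272.8) and side (270.4,266.8). Both lids are nested on the coaster.

```bash
python3 - <<'E'
from h import *
b,e=tri(('scene0',276.2,142),('side0',356.2,163.3)); print('rim',b,e)
p,e=tri(('scene0',357.4,272.8),('side0',270.4,266.8)); print('pin',p,e)
print('tealight',tri(('scene0',381/1.25,264/1.25),('side0',393/1.25,273/1.25)))
print('dispenser',tri(('scene0',300/1.25,264/1.25),('side0',325/1.25,207/1.25)))
from h import todelta
print(todelta([b[0],b[1],300]))
f=grab('wrist','w0'); s=r.sense(); T=rot(s['tcp_rot'])
print('cam in tool',T.T@(f['position']-s['eef_pos']),R.from_matrix(T.T@rot(f['orientation'])).as_euler('xyz'),f['fx'])
E
```

```text
rim [ 498.52626944 -235.99218553   52.88713298] [np.float64(0.6852567231525799), np.float64(0.6852567231526746)]
pin [528.35874096 232.00729963  86.58193967] [np.float64(2.2405862678842046), np.float64(2.24058626788403)]
tealight (array([531.99803687,  -7.54212519,  16.18214868]), [np.float64(0.4501977303484476), np.float64(0.4501977303483891)])
dispenser (array([695.71174761, -20.43555402, 140.14479324]), [np.float64(0.47168480637409), np.float64(0.47168480637400656)])
(array([ 0.3586, -0.2056, -0.0501]), array([0., 0., 0.]))
cam in tool [  78.1266954     0.65330219 -124.20831885] [-3.13287579e-01  4.07158939e-05  1.57101607e+00] 288.5625187183572
```

```bash
python3 -m crank '[[0.05,-0.025,0,0,0,0,0.5],[0.09,-0.05,0,0,0,0,0.5],[0.13,-0.075,0,0,0,0,0.5],[0.175,-0.1,0,0,0,0,1],[0.22,-0.125,0,0,0,0,1]]'
python3 -m crank '[[0.04,-0.025,0,0,0,0,1],[0.08,-0.045,0,0,0,0,1],[0.115,-0.065,0,0,0,0,1],[0.139,-0.08,0,0,0,0,1],[0.139,-0.08,0,0,0,0,1]]'
python3 - <<'E'
from h import *
print(todelta([498.5,-236,250]),r.sense()['clock'])
f=grab('wrist','w1'); cv2.imwrite('pics/w1v.png',cv2.resize(f['image'][:,:,::-1],(800,500),interpolation=cv2.INTER_CUBIC))
print(proj('w1',[498.5,-236,55]))
E
```

```text
clock: 0.65
eef_pos: [403.8, -367.3, 250.2]
tcp_rot: [-3.142, -0.0, 0.42]
contact_force: [0.6, -0.1, -0.2]
opening: 0.169
grasp_force: 0.0
clock: 1.15
eef_pos: [498.9, -236.6, 250.1]
tcp_rot: [-3.141, -0.001, 0.424]
contact_force: [-0.5, -0.7, 0.9]
opening: -0.003
grasp_force: 0.0
(array([-0.0001, -0.0007,  0.0001]), array([0., 0., 0.])) 1.15
(np.float64(319.1218641493027), np.float64(177.0491291775939))
```

View pics/w1v.png

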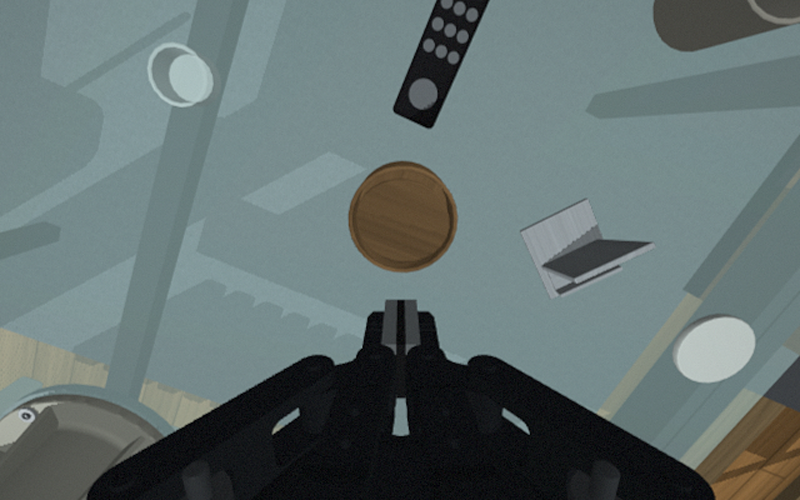

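The wrist view shows the round box rim centred at about (403,217) at 800 px, with the tealight and remote well clear of it. I'll enlarge the mouth to find the hinge direction.

```bash
python3 - <<'E'
from h import *
i=cv2.imread('pics/w1.png'); c=cv2.resize(i[123:223,272:372],(600,600),interpolation=cv2.INTER_CUBIC)
cv2.imwrite('pics/w1c.png',cv2.convertScaleAbs(c,alpha=1.6,beta=10))
E
```

```text
(no output)
```

View pics/w1c.png

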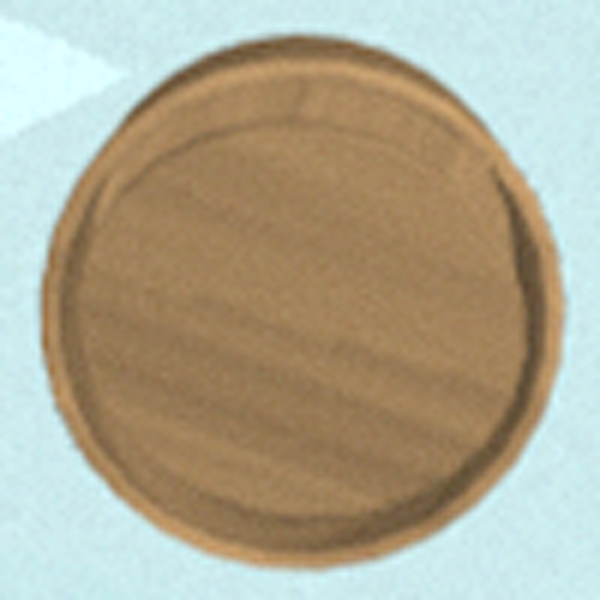

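The enlarged crop shows the rim at x 43–563 and y 58–568, so its centre is (303,313) in the crop. The plate's raised free edge is at the top (arc at y≈122), and its hinge is at the bottom of the image. The free side therefore points along tool +x.

```bash
python3 - <<'E'
from h import *
c=onz('w1',272+303/6,123+313/6,55); print('centre w',c)
sc,e=tri(('scene0',276.2,142),('side0',356.2,163.3),('w1',322.5,175.2)); print(sc,e)
R0=rot(r.sense()['tcp_rot']); d=R0[:,0]; print(d)
t=c+22*d; print(t, todelta([t[0],t[1],110]),todelta([t[0],t[1],60]))
print('radius',np.linalg.norm(onz('w1',272+43/6,123+313/6,55)-onz('w1',272+563/6,123+313/6,55)),np.linalg.norm(onz('w1',272+303/6,123+58/6,55)-onz('w1',272+303/6,123+568/6,55)))
E
```

```text
centre w [ 502.07604862 -238.59363315   55.        ]
[ 499.39203285 -238.71353155   50.20648798] [np.float64(1.9916032937247632), np.float64(0.5165340363823488), np.float64(1.6455177755061385)]
[ 9.11582983e-01  4.11116020e-01 -2.87140836e-04]
[ 522.13087425 -229.54908072   54.9936829 ] (array([0.0255, 0.0023, 0.1401]), array([0., 0., 0.])) (array([0.0256, 0.0023, 0.1901]), array([0., 0., 0.]))
radius 98.31448083577676 99.01727985233526
```

```bash
python3 -m crank '[[0.024,0.002,0.04,0,0,0,1],[0.024,0.002,0.08,0,0,0,1],[0.024,0.002,0.12,0,0,0,1],[0.024,0.002,0.14,0,0,0,1],[0.024,0.002,0.14,0,0,0,1]]'
python3 -m crank '[[0,0,0.01,0,0,0,1],[0,0,0.018,0,0,0,1],[0,0,0.025,0,0,0,1],[0,0,0.03,0,0,0,1],[0,0,0.034,0,0,0,1]]'
```

```text
clock: 1.7
eef_pos: [517.3, -231.3, 107.2]
tcp_rot: [-3.137, 0.004, 0.42]
contact_force: [-0.4, -0.2, 0.1]
opening: -0.001
grasp_force: 0.0
clock: 2.2
eef_pos: [521.0, -231.6, 76.7]
tcp_rot: [3.14, -0.002, 0.421]
contact_force: [1.2, -0.1, 4.3]
opening: 0.003
grasp_force: 1.6
```

```bash
python3 -m crank '[[0,0,0.005,0,0,0,1],[0,0,0.009,0,0,0,1],[0,0,0.013,0,0,0,1],[0,0,0.015,0,0,0,1],[0,0,0.015,0,0,0,1]]'
```

```text
clock: 2.7
eef_pos: [519.7, -231.1, 60.8]
tcp_rot: [-3.141, 0.001, 0.421]
contact_force: [0.1, -0.9, 1.4]
opening: 0.002
grasp_force: 0.3
```

```bash
python3 -m crank '[[0,0,0.001,0,0,0,1],[0,0,0.002,0,0,0,1],[0,0,0.003,0,0,0,1],[0,0,0.003,0,0,0,1],[0,0,0.003,0,0,0,1]]'
```

```text
clock: 3.2
eef_pos: [519.7, -231.2, 59.4]
tcp_rot: [-3.141, 0.001, 0.421]
contact_force: [-4.6, 1.7, 17.6]
opening: 0.002
grasp_force: 9.1
```

The force rose firmly to 18 N at the expected height, so the plate is on its stop. I'll lift and check.

```bash
python3 -m crank '[[0,0,-0.02,0,0,0,1],[0,0,-0.06,0,0,0,1],[0,0,-0.1,0,0,0,1],[-0.01,0,-0.14,0,0,0,1],[-0.02,0,-0.17,0,0,0,1]]'
python3 -m crank '[[0,0,-0.02,0,0,0,1],[0,0,-0.025,0,0,0,1],[0,0,-0.025,0,0,0,1]]'
python3 - <<'E'
from h import *
f=grab('wrist','w2'); print(r.sense()['eef_pos'],r.sense()['clock'])
i=f['image'][123:223,272:372,::-1]; cv2.imwrite('pics/w2c.png',cv2.convertScaleAbs(cv2.resize(i,(600,600),interpolation=cv2.INTER_CUBIC),alpha=1.6,beta=10))
E
```

```text
clock: 3.7
eef_pos: [501.4, -239.3, 230.3]
tcp_rot: [3.141, -0.0, 0.421]
contact_force: [0.1, 0.4, -0.2]
opening: -0.002
grasp_force: 0.0
clock: 4.0
eef_pos: [501.7, -239.3, 253.2]
tcp_rot: [3.142, -0.0, 0.421]
contact_force: [0.6, 0.2, -0.3]
opening: 0.005
grasp_force: 0.0
[ 501.2887632  -239.12293886  252.26779661] 4.05
```

View pics/w2c.png

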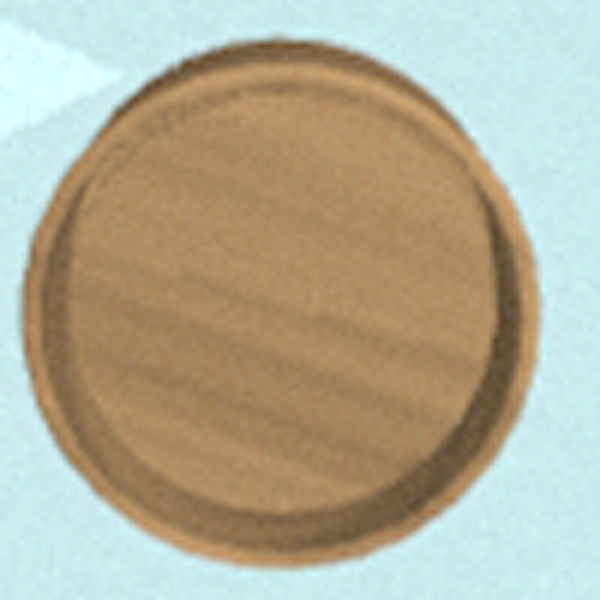

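The plate now fills the mouth evenly with its edge inside the rim (y 85–512), so it is level. The rim spans x 24–541 and y 62–567, centred at (282,314). Next stop is the lids.

```bash
python3 -m crank '[[0.02,-0.04,0,0,0,0,0.5],[0.04,-0.08,0,0,0,0,0.5],[0.06,-0.12,0,0,0,0,0.5],[0.08,-0.16,0,0,0,0,0.5],[0.1,-0.2,0,0,0,0,0.5]]' >/dev/null
python3 -m crank '[[0.02,-0.04,0,0,0,0,0.5],[0.04,-0.08,0,0,0,0,0.5],[0.06,-0.12,0,0,0,0,0.5],[0.08,-0.16,0,0,0,0,0.5],[0.1,-0.2,0,0,0,0,0.5]]'>/dev/null
python3 -m crank '[[0.017,-0.018,0,0,0,0,0.5],[0.017,-0.018,0,0,0,0,0.5],[0.017,-0.018,0,0,0,0,0.5],[0.017,-0.018,0,0,0,0,0.5],[0.017,-0.018,0,0,0,0,0.5]]'
python3 - <<'E'
from h import *
print('box w2',onz('w2',272+282.5/6,123+314.5/6,55), 'w1',onz('w1',322.5,175.2,55))
f=grab('wrist','w3'); u,v=proj('w3',[528,232,88]); print(u,v)
u,v=int(u),int(v)
print(u-60,v-50); i=f['image'][v-50:v+50,u-60:u+60,::-1]; cv2.imwrite('pics/w3c.png',cv2.resize(i,(720,600),interpolation=cv2.INTER_CUBIC))
E
```

```text
clock: 5.55
eef_pos: [528.8, 229.6, 252.8]
tcp_rot: [3.141, 0.001, 0.42]
contact_force: [-0.6, -0.7, -0.1]
opening: 0.501
grasp_force: 0.0
box w2 [ 502.26694161 -238.48409119   55.        ] w1 [ 502.04076725 -238.60965297   55.        ]
317.06399447665 183.42357933253444
257 133
```

View pics/w3c.png

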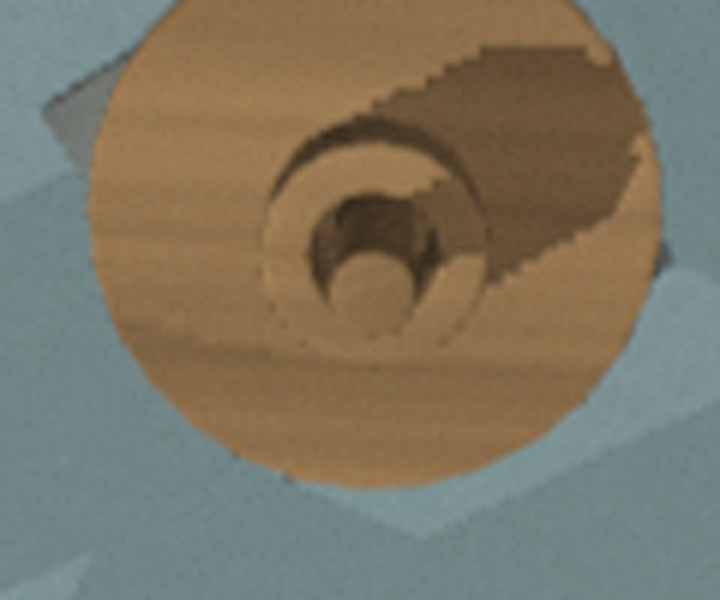

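The crop shows the pin top at (373,293), about 42 px in radius. The collar ring is centred near (375,252), standing freely around the pin.

```bash
python3 - <<'E'
from h import *
u,v=257+373/6,133+293/6
print('w3 only z88',onz('w3',u,v,88))
print('stereo',tri(('scene0',357.4,272.8),('side0',270.4,266.8))[0], 'all',tri(('scene0',357.4,272.8),('side0',270.4,266.8),('w3',u,v)))
a=onz('w3',u-7,v,88);b=onz('w3',u+7,v,88); print('dia',np.linalg.norm(a-b))
c=onz('w3',257+375/6,133+253/6,60); print('collar z60',c)
p=onz('w3',u,v,88); print(todelta([p[0],p[1],82]),todelta([p[0],p[1],120]))
E
```

```text
w3 only z88 [530.4416201  230.70130041  88.        ]
stereo [528.35874096 232.00729963  86.58193967] all (array([528.90021617, 231.04759428,  85.15424285]), [np.float64(2.440062205915596), np.float64(2.3122713672995125), np.float64(1.0582329331766107)])
dia 14.479109880491638
collar z60 [530.88487967 230.5841454   60.        ]
(array([ 0.0018, -0.0004,  0.1711]), array([0., 0., 0.])) (array([ 0.0018, -0.0003,  0.1331]), array([0., 0., 0.]))
```

```bash
python3 -m crank '[[0.002,0,0.04,0,0,0,0.5],[0.002,0,0.08,0,0,0,0.5],[0.002,0,0.12,0,0,0,0.5],[0.002,0,0.15,0,0,0,0.5],[0.002,0,0.17,0,0,0,0.5]]'
python3 -m crank '[[0,0,0,0,0,0,0.5],[0,0,0,0,0,0,0.7],[0,0,0,0,0,0,0.9],[0,0,0,0,0,0,1],[0,0,0,0,0,0,1]]' 50
python3 -m crank '[[0,0,0,0,0,0,1],[0,0,0,0,0,0,1],[0,0,0,0,0,0,1]]'
```

```text
clock: 6.1
eef_pos: [529.9, 230.3, 81.1]
tcp_rot: [3.142, 0.002, 0.42]
contact_force: [-1.0, -0.0, 0.4]
opening: 0.503
grasp_force: 0.0
clock: 6.6
eef_pos: [531.7, 231.9, 84.5]
tcp_rot: [-3.142, -0.002, 0.421]
contact_force: [0.1, 1.2, 4.6]
opening: 0.166
grasp_force: 49.3
clock: 6.9
eef_pos: [531.7, 232.0, 84.5]
tcp_rot: [-3.142, -0.002, 0.421]
contact_force: [-0.6, 1.1, 6.3]
opening: 0.163
grasp_force: 49.7
```

```bash
python3 -m crank '[[0,0,-0.002,0,0,0,1],[0,0,-0.005,0,0,0,1],[0,0,-0.01,0,0,0,1],[0,0,-0.02,0,0,0,1],[0,0,-0.035,0,0,0,1]]'
python3 -m crank '[[0,0,-0.02,0,0,0,1],[0,0,-0.04,0,0,0,1],[0,0,-0.06,0,0,0,1],[0,0,-0.065,0,0,0,1],[0,0,-0.065,0,0,0,1]]'
python3 - <<'E'
from h import *
f=grab('wrist','w4'); g=grab('side','s4')
a=cv2.resize(f['image'][100:350,120:520,::-1],(480,300)); u,v=map(int,proj('s4',r.sense()['eef_pos']));print(u,v,r.sense()['eef_pos'])
b=cv2.resize(g['image'][max(v-40,0):v+60,max(u-60,0):u+60,::-1],(480,400))[:300] 
b=cv2.resize(g['image'][v-35:v+65,u-60:u+60,::-1],(480,400)); cv2.imwrite('pics/m4.png',np.vstack([a,b])[:600] if 0 else np.hstack([cv2.resize(a,(400,250)),cv2.resize(b,(400,333))[:250]]) if 0 else np.vstack([cv2.resize(a,(360,225)),cv2.resize(b,(360,300))]))
E
```

```text
clock: 7.4
eef_pos: [530.5, 231.3, 118.6]
tcp_rot: [3.142, 0.001, 0.421]
contact_force: [-0.2, 0.2, -2.4]
opening: 0.161
grasp_force: 48.8
clock: 7.9
eef_pos: [531.5, 231.8, 184.7]
tcp_rot: [3.142, -0.002, 0.421]
contact_force: [0.5, -0.3, -2.6]
opening: 0.164
grasp_force: 48.8
266 237 [530.53748258 231.37571798 182.85385165]
```

View pics/m4.png

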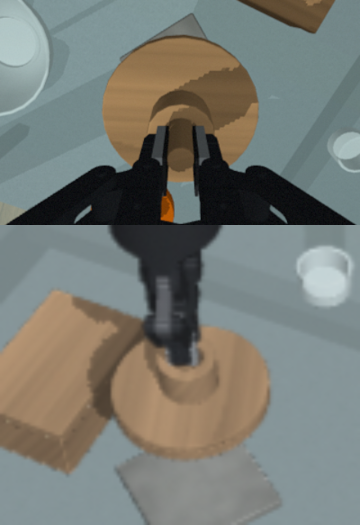

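Both lids hang level together on the pin (2.5 N weight), clear of the coaster. I'll carry them over to the box.

```bash
python3 - <<'E'
from h import *
d=json.load(open('pics/w4.json')); print(d['cx'])
s=r.sense(); T=rot(s['tcp_rot']);
q=onz('w4',320.6,270,s['eef_pos'][2]); print('pads in tool',T.T@(q-s['eef_pos']))
print(todelta([502.3,-237.8,183]),s['eef_pos'])
E
python3 -m crank '[[-0.02,0.04,0,0,0,0,1],[-0.04,0.08,0,0,0,0,1],[-0.06,0.12,0,0,0,0,1],[-0.08,0.16,0,0,0,0,1],[-0.1,0.2,0,0,0,0,1]]'
python3 -m crank '[[-0.02,0.04,0,0,0,0,1],[-0.04,0.08,0,0,0,0,1],[-0.06,0.12,0,0,0,0,1],[-0.08,0.16,0,0,0,0,1],[-0.1,0.2,0,0,0,0,1]]'
python3 - <<'E'
from h import *
print(todelta([502.3,-237.8,183]))
E
```

```text
320.2353639549307
pads in tool [ 5.45400965e-01  9.08495355e-01 -3.65536638e-04]
(array([-0.2174,  0.4167, -0.    ]), array([0., 0., 0.])) [530.53748258 231.37571798 182.85385165]
clock: 8.5
eef_pos: [520.3, 6.5, 182.2]
tcp_rot: [-3.141, 0.002, 0.421]
contact_force: [1.1, -0.7, -1.8]
opening: 0.165
grasp_force: 49.3
clock: 9.0
eef_pos: [510.8, -216.8, 182.1]
tcp_rot: [-3.14, 0.001, 0.421]
contact_force: [1.0, 0.4, -2.8]
opening: 0.163
grasp_force: 49.3
(array([-0.0163,  0.0157, -0.0009]), array([0., 0., 0.]))
```

```bash
python3 -m crank '[[-0.0165,0.016,0,0,0,0,1],[-0.0165,0.016,0.01,0,0,0,1],[-0.0165,0.016,0.02,0,0,0,1],[-0.0165,0.016,0.03,0,0,0,1],[-0.0165,0.016,0.035,0,0,0,1]]'
python3 -m crank '[[0,0,0,0,0,0,1],[0,0,0,0,0,0,1]]'
python3 - <<'E'
from h import *
out=[]
for n in('scene','side'):
    f=grab(n,n+'5'); u,v=map(int,proj(n+'5',[502,-238,60])); print(n,u-40,v-40)
    out.append(cv2.resize(f['image'][v-40:v+40,u-40:u+40,::-1],(400,400),interpolation=cv2.INTER_CUBIC))
cv2.imwrite('pics/m5.png',cv2.convertScaleAbs(np.hstack(out),alpha=1.3,beta=10)); print(r.sense()['eef_pos'])
E
```

```text
clock: 9.5
eef_pos: [502.7, -235.2, 146.5]
tcp_rot: [-3.14, 0.002, 0.422]
contact_force: [-0.3, -0.4, -2.0]
opening: 0.166
grasp_force: 49.4
clock: 9.7
eef_pos: [503.6, -236.0, 148.2]
tcp_rot: [-3.141, 0.0, 0.422]
contact_force: [0.6, -0.2, -1.6]
opening: 0.162
grasp_force: 49.4
scene 234 100
side 315 120
[ 503.74387062 -236.39233942  148.69285182]
```

View pics/m5.png

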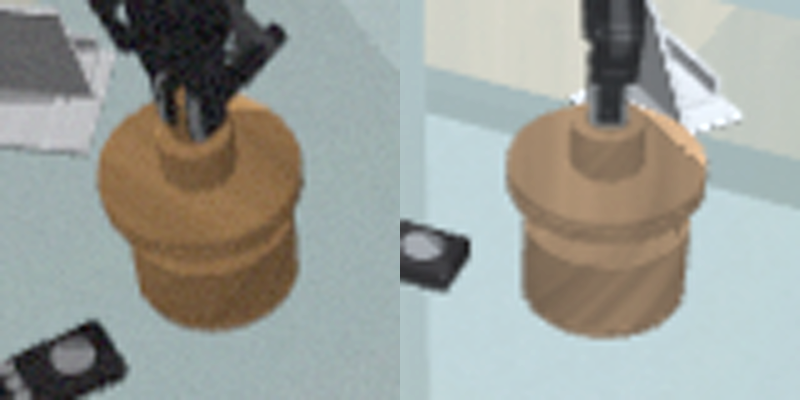

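The picture shows the lids hanging level just above the box, with the lid spanning x 97–302 in scene and 506–707 in side. I'll compare the centres column-wise.

```bash
python3 - <<'E'
from h import *
from scipy.optimize import fsolve
def xy(us,ud,z,rad):
    t=np.linspace(0,2*np.pi,180); 
    def mid(fn,p):
        U=[proj(fn,[p[0]+rad*np.cos(a),p[1]+rad*np.sin(a),zz])[0] for a in t for zz in z]; return (min(U)+max(U))/2
    return fsolve(lambda p:[mid('scene5',p)-us,mid('side5',p)-ud],[500,-237])
print('box',xy(237+196/5,316+201/5,[55],50))
for dz in(0,3): print('lid',xy(234+199.5/5,315+206.5/5,[78+dz,94+dz],59))
print(r.sense()['eef_pos'],todelta([502.3,-237.8,148.5]))
E
```

```text
box [ 498.79935564 -235.01960376]
lid [ 501.26898301 -237.51708257]
lid [ 501.20958629 -236.98102828]
[ 503.74387062 -236.39233942  148.69285182] (array([-0.0019,  0.0007,  0.0002]), array([0., 0., 0.]))
```

```bash
python3 -m crank '[[-0.001,-0.001,0.005,0,0,0,1],[-0.001,-0.001,0.01,0,0,0,1],[-0.001,-0.001,0.014,0,0,0,1],[-0.001,-0.001,0.018,0,0,0,1],[-0.001,-0.001,0.02,0,0,0,1]]'
python3 -m crank '[[0,0,0.001,0,0,0,1],[0,0,0.002,0,0,0,1],[0,0,0.003,0,0,0,1],[0,0,0.003,0,0,0,1]]'
```

```text
clock: 10.3
eef_pos: [501.7, -236.0, 127.7]
tcp_rot: [-3.141, 0.0, 0.421]
contact_force: [-0.0, -0.1, -2.0]
opening: 0.161
grasp_force: 49.4
clock: 10.7
eef_pos: [501.9, -236.1, 125.2]
tcp_rot: [-3.142, 0.0, 0.421]
contact_force: [0.4, -0.3, -3.0]
opening: 0.168
grasp_force: 49.4
```

```bash
python3 -m crank '[[0,0,0.001,0,0,0,1],[0,0,0.002,0,0,0,1],[0,0,0.002,0,0,0,1],[0,0,0.002,0,0,0,1]]'
python3 -m crank '[[0,0,0.001,0,0,0,1],[0,0,0.002,0,0,0,1],[0,0,0.002,0,0,0,1],[0,0,0.002,0,0,0,1]]'
```

```text
clock: 11.1
eef_pos: [501.9, -236.1, 123.3]
tcp_rot: [-3.142, 0.0, 0.421]
contact_force: [0.3, -0.3, -1.8]
opening: 0.168
grasp_force: 49.4
clock: 11.5
eef_pos: [501.9, -236.0, 121.5]
tcp_rot: [-3.141, 0.0, 0.421]
contact_force: [-3.0, 1.2, 4.2]
opening: 0.163
grasp_force: 50.0
```

```bash
python3 -m crank '[[0,0,0.0005,0,0,0,1],[0,0,0.001,0,0,0,1],[0,0,0.001,0,0,0,1],[0,0,0.001,0,0,0,1]]'
```

```text
clock: 11.9
eef_pos: [501.8, -235.9, 121.4]
tcp_rot: [-3.141, 0.0, 0.421]
contact_force: [-5.8, 4.1, 15.2]
opening: 0.167
grasp_force: 51.4
```

```bash
python3 -m crank '[[-0.0005,-0.001,-0.0005,0,0,0,1],[-0.0005,-0.001,-0.0005,0,0,0,1],[-0.0005,-0.001,-0.0005,0,0,0,0.8],[-0.0005,-0.001,-0.0005,0,0,0,0.7],[-0.0005,-0.001,-0.0005,0,0,0,0.6]]'
python3 -m crank '[[0,0,0,0,0,0,0.6],[0,0,0,0,0,0,0.5],[0,0,-0.005,0,0,0,0.5],[0,0,-0.025,0,0,0,0.4],[0,0,-0.05,0,0,0,0.3]]'
python3 -m crank '[[0,0,-0.02,0,0,0,0.3],[0,0,-0.04,0,0,0,0.3],[0.005,0,-0.05,0,0,0,0.3],[0.005,0,-0.05,0,0,0,0.3],[0.005,0,-0.05,0,0,0,0.3]]'
python3 - <<'E'
from h import *
f=grab('wrist','w6'); g=grab('side','s6'); s=r.sense(); print(s['eef_pos'],s['contact_force'])
u,v=map(int,proj('w6',[501,-237,100])); print(u-60,v-60)
a=cv2.resize(f['image'][v-60:v+60,u-60:u+60,::-1],(480,480),interpolation=cv2.INTER_CUBIC)
u,v=map(int,proj('s6',[501,-237,60])); print(u-30,v-48)
b=cv2.resize(g['image'][v-48:v+48,u-30:u+30,::-1],(300,480),interpolation=cv2.INTER_CUBIC); cv2.imwrite('pics/m6.png',cv2.convertScaleAbs(np.hstack([a,b]),alpha=1.3,beta=10))
E
```

```text
clock: 12.4
eef_pos: [501.1, -235.4, 120.5]
tcp_rot: [-3.141, 0.0, 0.421]
contact_force: [0.4, 1.2, -0.5]
opening: 0.397
grasp_force: 0.0
clock: 12.9
eef_pos: [500.4, -235.1, 170.7]
tcp_rot: [-3.14, 0.001, 0.421]
contact_force: [-0.1, -0.8, 0.2]
opening: 0.697
grasp_force: 0.0
clock: 13.4
eef_pos: [505.6, -233.1, 220.3]
tcp_rot: [-3.141, 0.0, 0.421]
contact_force: [-0.3, -0.3, 0.0]
opening: 0.7
grasp_force: 0.0
[ 505.03810904 -233.00484881  219.61461134] [-0.74560416  0.00362465 -0.2064073 ]
261 142
325 112
```

View pics/m6.png

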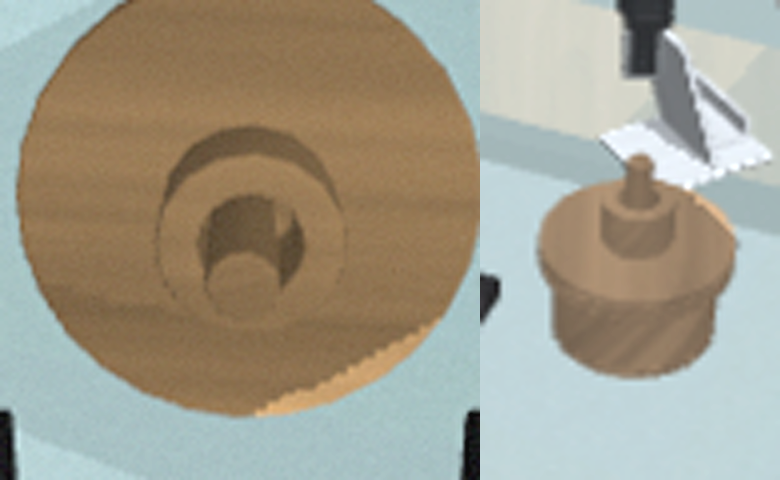

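The picture shows the lids sitting evenly on the box. In wrist-crop pixels the pin top is at (243,287) and the collar-top ring is centred at (251,241).

```bash
python3 - <<'E'
from h import *
p=onz('w6',261+243/4,142+287/4,125); c=onz('w6',261+251/4,142+241/4,97); pl=onz('w6',261+248/4,142+205/4,67)
print('pin',p,'collar',c); s=r.sense();T=rot(s['tcp_rot'])
print('collar-pin tool',T.T@(c-p)); print(todelta([c[0],c[1],85]))
print('pin in tool',T.T@(p-s['eef_pos']))
E
```

```text
pin [ 500.43283692 -237.49871497  125.        ] collar [ 501.55506402 -239.13080153   97.        ]
collar-pin tool [ 0.39386745  1.98904683 27.99663661]
(array([-0.0055,  0.0044,  0.1346]), array([0., 0., 0.]))
pin in tool [-5.91615923  2.35787867 94.61906527]
```

```bash
python3 -m crank '[[-0.0055,0.0015,0.03,0,0,0,0.2],[-0.0055,0.0015,0.07,0,0,0,0.2],[-0.0055,0.0015,0.1,0,0,0,0.2],[-0.0055,0.0015,0.12,0,0,0,0.2],[-0.0055,0.0015,0.13,0,0,0,0.2]]'
python3 -m crank '[[0,0,0.003,0,0,0,0.2],[0,0,0.005,0,0,0,0.2],[0,0,0.005,0,0,0,0.2],[0,0,0.005,0,0,0,0.2]]'
```

```text
clock: 14.0
eef_pos: [499.5, -236.2, 87.9]
tcp_rot: [-3.138, 0.003, 0.421]
contact_force: [-0.0, -0.0, 1.1]
opening: 0.801
grasp_force: 0.0
clock: 14.4
eef_pos: [501.8, -237.2, 86.7]
tcp_rot: [3.14, -0.001, 0.421]
contact_force: [-0.9, -0.5, 0.3]
opening: 0.799
grasp_force: 0.0
```

```bash
python3 -m crank '[[0,0,0,0,0,0,0.35],[0,0,0,0,0,0,0.4],[0,0,0,0,0,0,0.45],[0,0,0,0,0,0,0.5],[0,0,0,0,0,0,0.55]]' 25
python3 -m crank '[[0,0,0,0,0,0,0.6],[0,0,0,0,0,0,0.6],[0,0,0,0,0,0,0.6]]'
```

```text
clock: 14.9
eef_pos: [501.4, -237.0, 86.3]
tcp_rot: [3.141, -0.0, 0.421]
contact_force: [-1.4, 0.9, 5.3]
opening: 0.512
grasp_force: 25.0
clock: 15.2
eef_pos: [501.4, -237.0, 86.3]
tcp_rot: [3.141, -0.0, 0.421]
contact_force: [-1.9, 1.6, 6.4]
opening: 0.513
grasp_force: 25.0
```

Gripped on the 44 mm collar. I'll lift gently at first.

```bash
python3 -m crank '[[0,0,-0.002,0,0,0,0.7],[0,0,-0.004,0,0,0,0.7],[0,0,-0.007,0,0,0,0.7],[0,0,-0.011,0,0,0,0.7],[0,0,-0.015,0,0,0,0.7]]' 40
python3 -m crank '[[0,0,-0.007,0,0,0,0.7],[0,0,-0.015,0,0,0,0.7],[0,0,-0.025,0,0,0,0.7],[0,0,-0.035,0,0,0,0.7],[0,0,-0.045,0,0,0,0.7]]'
```

```text
clock: 15.7
eef_pos: [501.2, -237.0, 101.1]
tcp_rot: [-3.142, 0.0, 0.421]
contact_force: [0.3, 0.8, -0.9]
opening: 0.507
grasp_force: 40.7
clock: 16.2
eef_pos: [501.4, -237.0, 146.9]
tcp_rot: [3.141, -0.0, 0.421]
contact_force: [-0.2, -0.8, -2.0]
opening: 0.507
grasp_force: 40.7
```

```bash
python3 -m crank '[[0,0,-0.01,0,0,0,0.7],[0,0,-0.02,0,0,0,0.7],[0,0,-0.03,0,0,0,0.7],[0,0,-0.04,0,0,0,0.7],[0,0,-0.05,0,0,0,0.7]]'
python3 -m crank '[[0,0,0,0,0,0,0.7],[0,0,0,0,0,0,0.7],[0,0,0,0,0,0,0.7]]'
python3 - <<'E'
from h import *
out=[]
for n in('scene','side'):
    f=grab(n,n+'7'); u,v=map(int,proj(n+'7',[501,-237,100])); 
    out.append(cv2.resize(f['image'][v-60:v+60,u-40:u+40,::-1],(400,600),interpolation=cv2.INTER_CUBIC))
cv2.imwrite('pics/m7.png',cv2.convertScaleAbs(np.hstack(out),alpha=1.3,beta=10)); print(r.sense()['contact_force'])
E
```

```text
clock: 16.7
eef_pos: [501.2, -236.9, 196.6]
tcp_rot: [-3.142, 0.0, 0.421]
contact_force: [-0.0, 0.6, -0.9]
opening: 0.506
grasp_force: 40.8
clock: 17.0
eef_pos: [500.9, -236.8, 195.3]
tcp_rot: [-3.141, 0.001, 0.421]
contact_force: [0.0, -0.2, -1.1]
opening: 0.51
grasp_force: 40.7
[-0.06410016  0.03902021 -2.09232798]
```

View pics/m7.png

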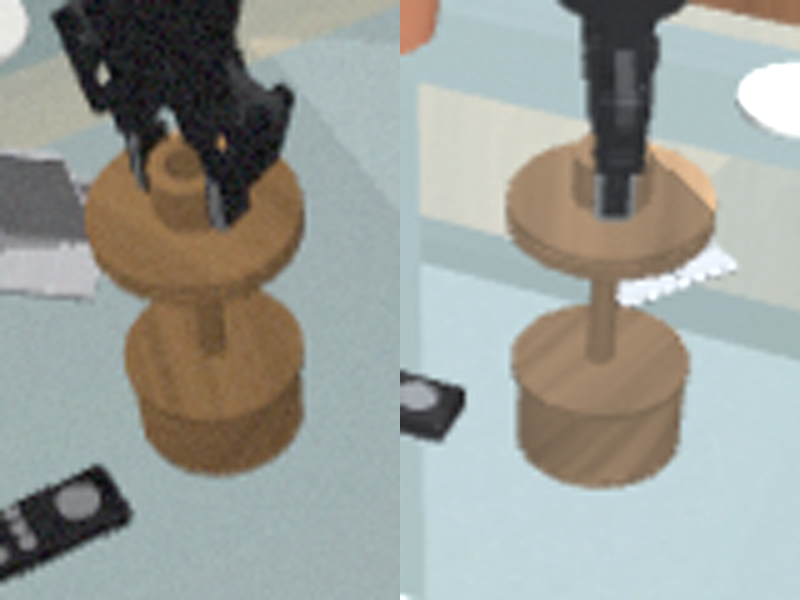

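The outer lid is held level at about 110 mm lift, well above the pin, and the inner lid lies flat on the box rim. Handing in.

```bash
python3 -m crank '[[0,0,0,0,0,0,0.7],[0,0,0,0,0,0,0.7],[0,0,0,0,0,0,0.7]]' && python3 -c "
from rig import sign_off
print(sign_off())"
```

```text
clock: 17.4
eef_pos: [501.2, -236.9, 195.6]
tcp_rot: [-3.141, 0.0, 0.421]
contact_force: [0.2, 0.2, -1.3]
opening: 0.503
grasp_force: 40.7
the job is handed in; nothing more can be done
None
```

I handed the job in at 17.4 s: the cover is pressed level, the inner lid is seated in the box, and the arm still holds the outer lid level, lifted about 110 mm and clear of the pin; `sign_off()` gave no verdict.

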